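# Chock the parts tubs tight in the cabinet-top tray and lower its lid flap

### The arm

A 6-joint arm with a two-finger parallel gripper is mounted at the origin on a cart in front of the work surface, level with it; the furniture and walls round the work are solid. World frame = base frame: x ahead of the robot, y to its left, z up, the work surface at z = 0. Lengths are in mm, angles in rad, forces in N, time in s.
With the tool pointing down it reaches from about 400 to 825 mm from the base axis. Payload 7 kg.
Tool frame: the origin (TCP) lies between the finger pads; the fingertips stand 11 mm ahead of it and the grasp point (between the pads) lies 8 mm behind it; z points along the fingers, y is the line along which they close (so a half turn about z gives the same grasp; the last joint's range is limited). The gripper opens to 88 mm and grips with 3 to 60 N. Pads are 19 mm wide; open, the fingers measure 130 mm over their backs; the gripper's body (78 mm by 193 mm) begins 47 mm behind the grasp point.
Start: joints at [1.482, 0.359, 0.012, 0, -1.224, -0.288], TCP at [248.371, 627.62, 237.561] pointing down, gripper open.
Joint ranges: [-3.07, 3.07], [-1.43, 2.12], [-1.02, 1.25], [-3.03, 1.67], [-3.05, -0], [-3.03, 3.03]. Speed limits (rad/s): [2.39, 2.39, 3.01, 3.14, 3.14, 3.14].

### API

Orientations are given as a 3x3 rotation matrix whose columns are the frame's x, y, z axes.
In Python, from plant import robot gives the robot as it stands. The module is installed in compiled form; this text tells all that it offers.
- The arm moves only by the tool carry_out, never from a script. Its argument "targets" is a list of rows, each a list of 4 numbers: the shift along the tool's x, y, z in mm, then the turn about the tool's z in rad. In form: [[x, y, z, turn], ...]. A call has 1 to 8 rows; each row is the pose to reach, as a shift and turn from the pose commanded when the call began, along the tool's axes at that moment; what a row does not reach only later rows make up. A row lasts 1/10 s, in which the tool goes at most 50 mm and 8.59 degrees, less where a joint would pass 70% of its speed; a pose out of reach is approached as far as the arm can. A call with a gripper value outside its range is refused whole. "jaw" is the finger opening in mm, from 0 to 87.6, set as the call begins (left out, the last holds). The fingers move at their own pace and stop on an object; "force" is the grip in N (left out, the last holds). Time passes only in rows, so rows that repeat a pose let the fingers close. It gives the time, the measured TCP pose, the force, the opening and the grip force at its end, in the units of the state.
- robot.observe(): the state, without advancing time (a new reading comes with each control period).
- robot.read_camera(name): name is "scene" or "top" or "wrist"; returns a dict with "pixels" (400x640x3 uint8, red, green, blue), "range_z" (400x640 float32, mm along the optical axis (not along the pixel's ray), 0 where there is no reading), "intrinsics" (3x3 intrinsics, pixels), "rvec" (rotation vector, rad) and "tvec" (3), from world to camera coordinates, as OpenCV has them. Camera axes: x right, y down, z forward; pixel columns grow to the right and rows downward; lengths in mm; the calibration is good to about 2 mm. A picture is of the moment at which its call begins.
- robot.close_job(): hands the job in; it is judged then, once.
Trained networks look in a picture, given as the dict that the camera call returned (one of the last four; its "shot" number tells which), for a name from the list of things; names that differ only in an ending like _2 or _b are one class to them, and where a whole thing is asked for, a point or a joint stands for the part that bears it (a point fixed in the world has none). Each returns a list of dicts, best first, with "conf" (0 to 1); they miss things now and then, are a little off and sometimes report something else, mostly with a low value. They report only what shows in the picture. A call takes as long as a camera call. They do not tell look-alikes from the thing itself.
- robot.recognise(thing, picture): "uv" ([column, row] in pixels, amid what is visible of it).
- robot.trace(thing, picture): "pixels" (400x640 bool, what is visible of it) and "uv" ([column, row] in pixels, amid what is visible of it).
The state is a dict: "t": time; "q": joint angles; "joint_velocities": joint speeds; "joint_efforts": joint torques, N m; "tcp_pos": TCP position; "orientation": TCP orientation; "contact_force": force on the tool from outside, world axes, zero at the start; "ft_torque": the same for the moment, N m; "opening": finger opening in mm; "grip_force": force on a finger pad.
Only numpy, scipy, OpenCV 4.12 (cv2) and the standard library are available. Lean on these libraries where they do the work, as an engineer would, in place of code of your own. Each camera call takes 0.05 s, during which the arm holds its last target. There are 200 camera calls.

### The job

Make the cabinet ready to be rolled away: first drive the yellow-headed wooden wedge down, foot first, into the gap at the end of the tray nearest the robot until it is fully home and the two parts tubs are packed tight. Then swing the blue lid flap over from where it leans open and lower it gently onto its stop, fully shut, without letting it drop. Leave the other things on the cabinet where they are.

Things in the scene. Friction and masses are not known exactly. Their poses are not given: they have to be found in the camera images.
- tray: Grey open tray screwed to the cabinet top, 140 x 68 mm outside, rim 59 mm high; walls 6 mm, floor 5 mm thick, inside 127.8 x 56 mm. Origin: centre of its underside; x along the row, roughly away from the robot, y to the hinge side, z up. The gap for the wedge is at its -x end; the tubs stand in a row in the rest. Position and yaw vary. A tall paint can stands close beyond it.
- gap_floor (a point): Point on the tray's inner floor where the wedge's origin lies when home: 51.8 mm along -x from the tray's middle, 12.1 mm inside the -x end wall, axes as the tray's. The foot enters freely 2 to 3 mm to the +x side of it. Home, the wedge is within 3 mm of the floor, its top 2 mm above the rim; the last 10 to 20 mm need a push from above of about 5 to 15 N as the slope packs the tubs.
- wedge: Loose waxed wooden wedge, upright on its narrow foot; 56 mm high, 44 wide along y, 50 g. Along x: foot 14 mm thick, widening over the lowest 34 mm; yellow head above has parallel sides 24.2 mm apart (grip there). The -x face is flat and upright, the +x face slopes; the flat face goes to the -x end wall. Origin: at underside level, under the head's middle (foot from x = -12.1 to +1.9 mm).
- tub_red: White round snap tub with a red lid, full of parts, 52 mm across the lid, 33 mm high, 160 to 250 g, loose in the tray at the far (+x) end. Origin: centre of its underside. Packed tight, it is 37.9 mm from the tray's middle along +x.
- tub_blue: The same tub with a blue lid, loose in the tray between the red-lidded tub and the gap. Origin: centre of its underside. Packed tight, it is 14.1 mm from the tray's middle along -x. The tubs start a few mm apart, so the gap at first is 19 to 21 mm wide.
- flap (a joint): Angle of the lid flap, rad: 0 shut on its stop over the tray, 1.57 upright, 2.2 leaning open past upright on its stop, where it starts. Blue sheet-steel flap 137 x 76 mm with a black rubber pad below, 250 g; it swings freely and falls to either side unless held (about 1.3 N at the bar holds it when nearly shut).
- flap_hinge (a point): Middle of the flap's hinge axis, which runs along the tray's x; 40 mm along the tray's +y and 67 mm above the tray's underside.
- flap_bar (a point): Middle of the flap's orange handle bar, round, 10 mm in diameter, 80 mm long, parallel to the hinge and 112 mm from its axis; 31 mm clear of the edge of the blue sheet, so it can be pinched across from above at any flap angle. Shut, it is 67 mm above the cabinet top on the tray's -y side.
- sanding_block: Bystander: brown cork sanding block lying flat, 58 x 100 x 30 mm. Origin: centre of its underside.
- screwdriver: Bystander: blue screwdriver lying down, 167 mm long, 25 mm thick. Origin: under the middle.
- tape_roll: Bystander: red roll of insulating tape lying flat, 66 mm across, 19 mm high. Origin: centre of its underside.
- pen: Bystander: white marker pen with a black cap, lying down, 128 x 14 mm. Origin: under the middle.
Things that resemble listed ones, but are neither listed nor needed, are in the scene too. Several things have the shape of the wedge; the one meant has the colours described above.

How it is judged (in metres and radians):
On the way, in this order (a step that is already met when the one before it is completed fails the run):
1. the wedge is driven home in the gap and the tubs are packed, the flap still open (horizontal distance between wedge and gap_floor below 0.008 m and z of wedge in the frame of tray below 0.0085 m and angle between wedge's own z axis and vertical below 0.08 rad and x of tub_blue in the frame of tray above -0.0165 m and x of tub_red in the frame of tray above 0.0355 m and value of joint flap above 1.6 rad), for 0.2 s.
2. the flap is swung over past upright (value of joint flap below 1.3 rad).
At the end, for the whole second after the job is handed in: The flap lies shut on its stop (within 0.05 rad) and at rest; the wedge stands upright in the gap, within 8 mm sideways of its place and within 3.5 mm of the tray floor; both tubs are packed towards the far end (within 2.4 mm) (value of joint flap below 0.05 rad and velocity of joint flap between -0.1 and 0.1 rad/s and horizontal distance between wedge and gap_floor below 0.008 m and z of wedge in the frame of tray below 0.0085 m and angle between wedge's own z axis and vertical below 0.08 rad and x of tub_blue in the frame of tray above -0.0165 m and x of tub_red in the frame of tray above 0.0355 m and linear speed of wedge below 0.02 m/s); the robot touches nothing.
It fails at once if the flap is dropped or slammed: it closes faster than 3 rad/s in the last 0.6 rad (value of joint flap below 0.6 rad and velocity of joint flap below -3 rad/s).
It fails at once if the sanding block is moved more than 3 cm (distance of sanding_block from where it was at the start of the episode above 0.03 m).
It fails at once if the screwdriver is moved more than 3 cm (distance of screwdriver from where it was at the start of the episode above 0.03 m).
It fails at once if the tape roll is moved more than 3 cm (distance of tape_roll from where it was at the start of the episode above 0.03 m).
It fails at once if the pen is moved more than 3 cm (distance of pen from where it was at the start of the episode above 0.03 m).
It also fails if it takes over 70 s, if anything falls off the work surface, if the arm or the gripper's body presses on something with over 40 N, if the wrist force passes 120 N, or if a joint passes its speed limit or range.

## Working session

There is one attempt and no reset: what is moved stays moved. The work goes in short steps, Python scripts to look and compute and a tool call to move; the robot and the scene stay as the last step left them, time stands still between calls to the robot, and variables do not carry over. Pictures are saved under pics/ and viewed, at most 10 in all, crops included, and the job is handed in when it is done.

Besides the shell and the picture viewer there is one more tool, called after "Call:" as a command line: name --pt "numbers of a row" for each row, then --argument value for the rest. carry_out: Moves the arm, as the interface text tells. Its arguments: {"type":"object","properties":{"targets":{"type":"array","items":{"type":"array","items":{"type":"number"}}},"jaw":{"type":"number"},"force":{"type":"number"}},"required":["targets"]}

```bash
mkdir -p pics; cat > h.py <<'E'
import numpy as np, cv2
from plant import robot
def cam(n):
    p=robot.read_camera(n); p['R']=cv2.Rodrigues(np.array(p['rvec'],float))[0]; p['t']=np.array(p['tvec'],float).ravel(); return p
def save(p,f,crop=None,s=1):
    im=p['pixels'][:,:,::-1]
    if crop: im=im[crop[1]:crop[3],crop[0]:crop[2]]
    cv2.imwrite('pics/'+f,cv2.resize(im,None,fx=s,fy=s,interpolation=cv2.INTER_CUBIC))
def pts(p,uv):
    uv=np.atleast_2d(uv).astype(int); z=p['range_z'][uv[:,1],uv[:,0]]
    c=np.linalg.inv(p['intrinsics'])@np.c_[uv,np.ones(len(uv))].T*z
    return ((p['R'].T@(c-p['t'][:,None])).T)[z>0]
def mask(p,m): 
    v,u=np.nonzero(m); return pts(p,np.c_[u,v])
def proj(p,P):
    return cv2.projectPoints(np.atleast_2d(P).astype(float),np.array(p['rvec'],float),np.array(p['tvec'],float),np.array(p['intrinsics'],float),None)[0][:,0]
E
cat > a.py <<'E'
from h import *
np.set_printoptions(precision=1,suppress=True)
for n in ['scene','top']:
    p=cam(n); save(p,n+'0.png'); print(n,'campos',-p['R'].T@p['t'])
    for th in ['tray','wedge','tub_red','tub_blue','flap','flap_bar','sanding_block','screwdriver','tape_roll','pen']:
        for r in robot.trace(th,p)[:6]:
            P=mask(p,r['pixels']); 
            if len(P): print(th,round(r['conf'],2),np.array(r['uv']),len(P),np.median(P,0),np.percentile(P,[3],0),np.percentile(P,[97],0))
o=robot.observe(); print(o['tcp_pos'],o['orientation'],o['opening'])
E
python3 a.py
```

```text
scene campos [ 19.  408.7 688.7]
tray 0.81 [285.8 250.3] 2986 [439.5  54.   56.8] [[394.3 -12.9   1.7]] [[530.2 127.  160. ]]
wedge 0.89 [354.9 206.5] 355 [ 440.3 -172.5   44.3] [[ 426.8 -196.1   -1.2]] [[ 473.9 -160.    55.1]]
wedge 0.84 [395.1 184.2] 465 [ 416.8 -293.5   33.8] [[ 400.5 -313.9   -1.3]] [[ 438.7 -278.    54.9]]
wedge 0.54 [358.7 180.8] 361 [ 485.8 -247.4   38.9] [[ 482.8 -271.7    0.1]] [[ 505.5 -230.6   55. ]]
wedge 0.51 [381.1 235.1] 1078 [ 357.3 -148.6   23.2] [[ 334.1 -203.3    2.7]] [[ 386.9 -110.8   25.9]]
wedge 0.19 [204.3 252.9] 336 [625.5 130.6   8.6] [[594.2  71.8  -2.6]] [[664.4 175.4  11.9]]
tub_red 0.53 [283.1 239.1] 178 [500.7   7.5  35.8] [[478.7  -6.3  33.3]] [[523.8  18.1  37.8]]
tub_blue 0.91 [295.3 255.4] 383 [444.   18.8  35.5] [[422.6  -3.5  23.8]] [[469.7  39.4  54.9]]
tub_blue 0.56 [296.5 323.6] 977 [363.1 114.9  16.3] [[333.3  82.5  -2. ]] [[395.7 143.3  18.9]]
flap 0.94 [259.4 241.8] 1314 [453.2  88.2 122.2] [[401.5  59.   74.2]] [[521.4 128.7 160.7]]
flap_bar 0.68 [262.6 241.7] 1428 [457.5  86.5 120.9] [[401.6  46.8  30.2]] [[589.6 128.5 160
[... 1113 characters left out ...]
.9  39.3]]
flap 0.76 [243.  203.8] 2157 [470.4  81.5 119.1] [[407.7  51.   70.2]] [[532.4 121.2 160.7]]
flap_bar 0.87 [241.8 205.3] 2207 [470.6  82.2 118.9] [[408.   51.1  68. ]] [[533.8 123.  160.7]]
sanding_block 0.69 [354.9 253.2] 1022 [ 364.8 -163.5   24.1] [[ 339.  -209.5   19.5]] [[ 392.1 -119.2   27.2]]
screwdriver 0.73 [412.9 167.2] 411 [ 565.9 -303.4   19.4] [[ 537.7 -339.9    7.1]] [[ 627.8 -227.1   24.7]]
tape_roll 0.71 [233.5 257.6] 536 [364.7 106.1  16.6] [[336.6  74.6  -2.4]] [[394.7 135.9  19.8]]
pen 0.62 [229.3 143.3] 259 [624.4 129.2   9.1] [[597.6  88.8  -2.8]] [[651.2 167.2  12.9]]
[248.4 627.6 237.6] [[ 0.9 -0.4 -0. ]
 [-0.4 -0.9  0. ]
 [-0.  -0.  -1. ]] 87.54664139948164
```

View pics/scene0.png

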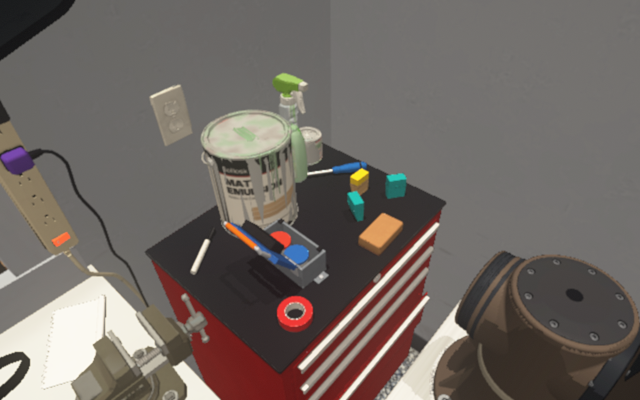

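View pics/top0.png

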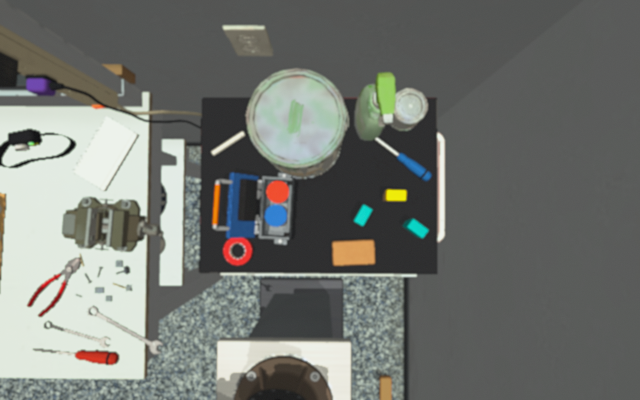

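Scene shows the yellow-headed wedge at (359,181), with teal look-alikes at (355,206) and (396,185). Top shows yellow at (396,195) and teal at (363,215) and (416,228). The description picks yellow. The tray is at top (276,210), the paint can at (297,120), and the orange bar at (218,205).

```bash
cat > b.py <<'E'
from h import *
np.set_printoptions(precision=1,suppress=True)
p=cam('top'); V,U=np.mgrid[0:400,0:640]; P=mask(p,np.ones((400,640),bool))
save(p,'cropw.png',(330,150,460,270),5)
# heights grid 50 mm
print('rows x, cols y', [y for y in range(-350,251,50)])
for x in range(300,851,50):
    print(x,[int(np.percentile(q[:,2],98)) if len(q:=P[(abs(P[:,0]-x)<25)&(abs(P[:,1]-y)<25)])>3 else -9 for y in range(-350,251,50)])
px=p['pixels'].astype(int); r,g,b=px[...,0],px[...,1],px[...,2]
def rect(m,name,zmin):
    Q=mask(p,m); Q=Q[Q[:,2]>zmin]; 
    print(name,len(Q),Q.mean(0),cv2.minAreaRect(Q[:,:2].astype(np.float32)))
reg=(U>330)&(U<460)&(V>150)&(V<270)
rect(reg&(r>150)&(g>130)&(b<90),'yellow',45)
reg=(U>200)&(U<240)
rect(reg&(r>170)&(g>50)&(g<150)&(b<70),'bar',120)
Q=P[(P[:,2]>52)&(P[:,2]<64)&(P[:,0]>380)&(P[:,0]<560)&(P[:,1]>-60)&(P[:,1]<60)]
print('rim',len(Q),cv2.minAreaRect(Q[:,:2].astype(np.float32)),Q.min(0),Q.max(0))
o=robot.observe(); print(o['orientation'])
w=cam('wrist'); print('wrist cam in tool',o['orientation'],np.array(o['orientation']).T@(-w['R'].T@w['t']-o['tcp_pos']), np.array(o['orientation']).T@w['R'].T)
E
python3 b.py
```

```text
rows x, cols y [-350, -300, -250, -200, -150, -100, -50, 0, 50, 100, 150, 200, 250]
300 [1, 1, 1, 1, 1, 1, 0, 1, 0, 1, 1, 1, -9]
350 [1, 1, 2, 27, 27, 25, 1, 1, 8, 20, 19, 1, -9]
400 [3, 56, 1, 26, 26, 24, 1, 61, 92, 148, 18, 1, 141]
450 [1, 55, 2, 57, 55, 1, 1, 58, 125, 161, 1, 1, 169]
500 [1, 55, 56, 2, 1, 1, 1, 60, 125, 161, 2, 1, -9]
550 [23, 24, 1, 2, 1, 225, 226, 227, 105, 127, 1, 1, -9]
600 [1, 21, 17, 273, 225, 226, 224, 225, 228, 2, 12, 1, -9]
650 [2, 77, 77, 275, 225, 226, 224, 224, 228, 12, 3, 1, 223]
700 [2, 77, 78, 275, 129, 227, 227, 227, 227, 1, 1, 1, 5]
750 [381, 380, 381, 380, 380, 380, 380, 380, 379, 379, 378, 378, 378]
800 [-9, -9, -9, -9, -9, -9, -9, -9, -9, -9, -9, -9, -9]
850 [-9, -9, -9, -9, -9, -9, -9, -9, -9, -9, -9, -9, -9]
yellow 206 [ 497.2 -257.4   54.1] ((497.4223327636719, -258.3648681640625), (44.33354949951172, 23.224580764770508), 87.07132720947266)
bar 160 [472.2 119.6 160. ] ((471.5957336425781, 119.839111328125), (8.995025634765625, 76.02442169189453), 87.3213119506836)
rim 570 ((473.75482177734375, 8.661579132080078), (97.17994689941406, 162.38705444335938), 77.13961029052734) [397.7 -56.8  52.1] [556.9  56.1  63.8]
[[ 0.9 -0.4 -0. ]
 [-0.4 -0.9 -0. ]
 [-0.   0.  -1. ]]
wrist cam in tool [[ 0.9 -0.4 -0. ]
 [-0.4 -0.9 -0. ]
 [-0.   0.  -1. ]] [  67.9    0.3 -147.8] [[-0.  -1.  -0.3]
 [ 1.  -0.   0. ]
 [-0.  -0.3  1. ]]
```

View pics/cropw.png

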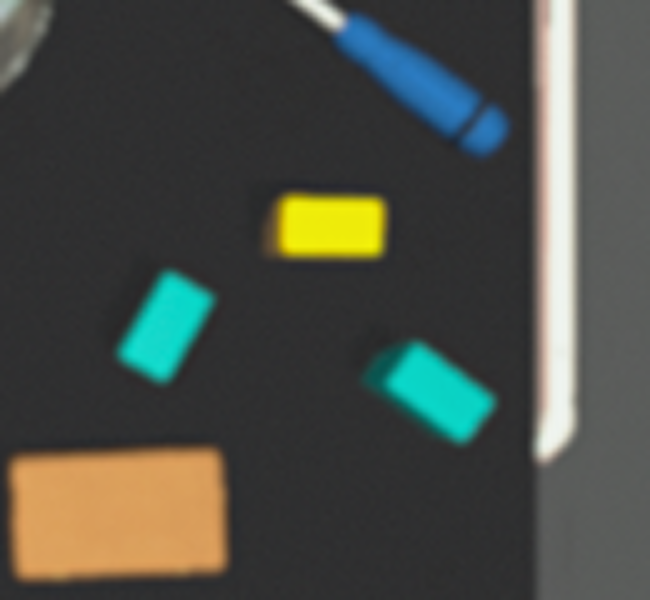

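```bash
cat >> h.py <<'E'
def plan(P,yaw=None):
    o=robot.observe(); R=np.array(o['orientation']); d=R.T@(np.array(P,float)-o['tcp_pos'])
    cur=np.arctan2(R[1,0],R[0,0]); t=None if yaw is None else -((yaw-cur+np.pi)%(2*np.pi)-np.pi)
    print('from',np.round(o['tcp_pos'],1),'yaw',round(cur,4),'shift',np.round(d,1),'turn',t,'q',np.round(o['q'],2))
E
python3 - <<'E'
from h import *
np.set_printoptions(precision=1,suppress=True)
plan([440,150,300],-np.pi/2)
p=cam('top'); P=mask(p,np.ones((400,640),bool)); s=cam('scene'); P=np.r_[P,mask(s,np.ones((400,640),bool))]
for zl in (30,90,150,240):
    Q=P[(P[:,2]>zl)&(P[:,0]>520)&(P[:,0]<720)&(P[:,1]<-130)&(P[:,1]>-300)]
    print(zl,len(Q),np.percentile(Q,1,0),[ (y,Q[(abs(Q[:,1]-y)<10)][:,0].min() if (abs(Q[:,1]-y)<10).any() else None) for y in range(-290,-130,20)])
u=P[(abs(P[:,0]-497)<22)&(abs(P[:,1]+257)<32)&(P[:,2]>5)]
for z in range(5,60,8):
    q=u[abs(u[:,2]-z)<4]; 
    if len(q): print(z,len(q),q.min(0),q.max(0))
E
```

```text
from [248.4 627.6 237.6] yaw -0.3768 shift [353.9 373.6 -62.4] turn 1.1940438417678625 q [ 1.5  0.4  0.  -0.  -1.2 -0.3]
30 4909 [ 612.1 -297.5   33.7] [(-290, np.float64(653.6045246794389)), (-270, np.float64(651.4321168278004)), (-250, np.float64(656.1069119806333)), (-230, np.float64(634.5107823263143)), (-210, np.float64(610.5761694311861)), (-190, np.float64(609.9237510302037)), (-170, np.float64(627.2028803380725)), (-150, np.float64(637.0312552548878))]
90 3296 [ 611.8 -213.8   93.9] [(-290, None), (-270, None), (-250, None), (-230, np.float64(640.3119108558798)), (-210, np.float64(610.5761694311861)), (-190, np.float64(609.9237510302037)), (-170, np.float64(630.2956749991486)), (-150, np.float64(637.0312552548878))]
150 2446 [ 611.3 -213.2  153.5] [(-290, None), (-270, None), (-250, None), (-230, None), (-210, np.float64(610.5761694311861)), (-190, np.float64(609.9237510302037)), (-170, np.float64(647.9182500664077)), (-150, np.float64(637.0312552548878))]
240 1427 [ 611.3 -214.6  241.4] [(-290, None), (-270, None), (-250, None), (-230, None), (-210, np.float64(610.5761694311861)), (-190, np.float64(609.9237510302037)), (-170, np.float64(653.4488951571387)), (-150, None)]
5 14 [ 482.7 -275.5    5.6] [ 486.1 -237.8    8.6]
13 40 [ 482.1 -275.7   10.1] [ 502.5 -230.3   17. ]
21 46 [ 482.6 -273.4   17.5] [ 506.5 -229.5   24.8]
29 59 [ 481.5 -273.7   25.3] [ 508.6 -229.3   33. ]
37 48 [ 483.2 -271.8   33. ] [ 505.6 -230.6   40.9]
45 62 [ 483.2 -276.5   41.1] [ 509.9 -229.8   48.9]
53 330 [ 482.6 -280.2   49.3] [ 509.8 -229.1   56.9]
```

Call:
carry_out --pt "44 47 -20 0.149" --pt "88 93 -50 0.298" --pt "132 140 -62 0.447" --pt "176 187 -62 0.596" --pt "221 234 -62 0.745" --pt "265 280 -62 0.894" --pt "310 327 -62 1.043" --pt "354 373 -62 1.19"

```text
t: 2.1
tcp_pos: [394.3, 262.6, 298.6]
orientation: [[-0.002, -1.0, 0.001], [-1.0, 0.002, 0.001], [-0.001, -0.001, -1.0]]
contact_force: [1.1, -0.7, -0.2]
opening: 87.6
grip_force: 0.0
```

```bash
python3 - <<'E'
from h import *
plan([497,-257,210],-np.pi/2)
E
```

```text
from [394.3 262.6 298.6] yaw -1.5724 shift [ 519.5 -103.4   88.1] turn -0.0015985823577846503 q [ 1.   -0.02 -0.31  0.   -1.27 -1.01]
```

Call:
carry_out --pt "50 -10 0 0" --pt "98 -20 0 0" --pt "146 -30 0 0" --pt "194 -40 0 0" --pt "243 -50 0 0" --pt "292 -60 0 0" --pt "341 -70 0 0" --pt "390 -78 0 0"

```text
t: 2.9
tcp_pos: [473.7, -127.4, 298.5]
orientation: [[0.004, -1.0, 0.001], [-1.0, -0.004, 0.0], [-0.0, -0.001, -1.0]]
contact_force: [1.6, 0.5, 0.9]
opening: 87.5
grip_force: 0.0
```

```bash
python3 - <<'E'
from h import *
plan([497,-257,210],-np.pi/2)
E
```

```text
from [ 473.7 -127.4  298.5] yaw -1.5666 shift [129.8 -22.6  88.5] turn 0.004168650185850886 q [ 0.14  0.01 -0.28  0.   -1.27 -0.14]
```

Call:
carry_out --pt "45 -8 10 0" --pt "90 -16 40 0" --pt "130 -23 75 0" --pt "130 -23 88 0" --pt "130 -23 88 0"

```text
t: 3.4
tcp_pos: [495.2, -256.1, 206.7]
orientation: [[0.001, -1.0, -0.006], [-1.0, -0.001, 0.001], [-0.001, 0.006, -1.0]]
contact_force: [0.4, 1.1, 0.5]
opening: 87.4
grip_force: 0.0
```

```bash
cat > w.py <<'E'
from h import *
import sys
np.set_printoptions(precision=1,suppress=True)
p=cam('wrist'); save(p,sys.argv[1]); print(robot.observe()['tcp_pos'])
px=p['pixels'].astype(int); r,g,b=px[...,0],px[...,1],px[...,2]
Q=mask(p,(r>150)&(g>130)&(b<90)); T=Q[Q[:,2]>50]
print(len(T),T.mean(0),cv2.minAreaRect(T[:,:2].astype(np.float32)))
for r in robot.trace('wedge',p)[:3]:
    Q=mask(p,r['pixels']); print(r['conf'],r['uv'],Q.min(0),Q.max(0))
E
python3 w.py w1.png
```

```text
[ 496.3 -255.6  209. ]
1270 [ 496.7 -265.9  120.6] ((556.25, -262.69085693359375), (218.71812438964844, 58.1628532409668), 1.325924038887024)
0.83 [315.2, 185.3] [ 480.2 -278.9   -0.8] [ 510.6 -223.    58.8]
0.65 [354.0, 237.0] [ 416.9 -203.3   -0.3] [ 474.  -166.2   57.5]
0.58 [391.0, 138.2] [ 382.4 -328.4   -0.3] [ 442.8 -277.9   58.8]
```

View pics/w1.png

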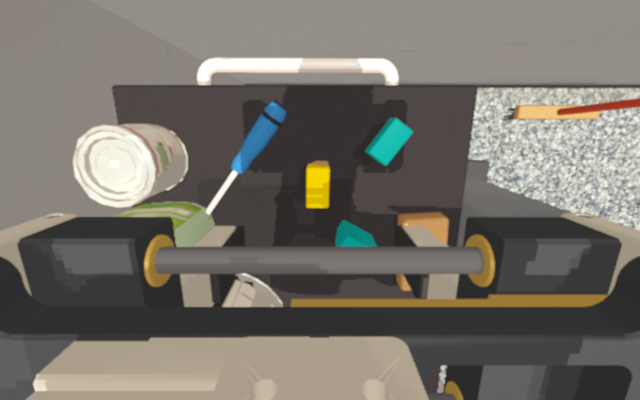

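The wrist view shows the yellow wedge at (318,188), clear of the teal ones at (390,142) and (355,236), and the fingers straddle it.

```bash
python3 - <<'E'
from h import *
np.set_printoptions(precision=2,suppress=True)
p=cam('wrist'); px=p['pixels'].astype(int); r,g,b=px[...,0],px[...,1],px[...,2]
V,U=np.mgrid[0:400,0:640]
m=(r>150)&(g>130)&(b<90)&(abs(U-318)<25)&(abs(V-188)<30)
Q=mask(p,m); T=Q[(Q[:,2]>50)]
print(len(T),T.mean(0),cv2.minAreaRect(T[:,:2].astype(np.float32)),np.percentile(T,[3,97],0))
# edge lines x vs y
for s in (-1,1):
    E=[(y,(q:=T[abs(T[:,1]-y)<3])[:,0].min() if s<0 else T[abs(T[:,1]-y)<3][:,0].max()) for y in range(-274,-238,4)]
    print(np.polyfit(*np.array(E).T,1),np.array(E)[:,1])
plan([497,-257,48],-np.pi/2)
E
```

```text
867 [ 495.65 -258.01   56.48] ((495.16534423828125, -257.20733642578125), (43.29540252685547, 23.341453552246094), 89.6657485961914) [[ 484.5  -277.92   54.7 ]
 [ 506.75 -237.16   57.89]]
[  0.04 493.59] [483.39 484.37 484.35 484.3  484.19 484.18 484.11 485.14 485.11]
[  0.01 508.31] [506.74 506.75 506.77 506.77 506.8  506.8  506.85 506.92 506.92]
from [ 497.7 -254.9  211.4] yaw -1.5661 shift [  2.    1.  163.4] turn 0.004649075364289601 q [-0.12  0.19 -0.29  0.   -1.1   0.13]
```

Call:
carry_out --pt "1 1 45 0" --pt "1 1 90 0" --pt "1 1 125 0" --pt "1 1 145 0" --pt "1 1 153 0" --pt "1 1 153 0" --pt "1 1 153 0" --jaw 50

```text
t: 4.25
tcp_pos: [497.6, -255.9, 58.9]
orientation: [[0.005, -1.0, 0.003], [-1.0, -0.005, -0.001], [0.001, -0.003, -1.0]]
contact_force: [0.6, 0.5, -0.5]
opening: 50.3
grip_force: 0.0
```

Call:
carry_out --pt "0 0 0 0" --pt "0 0 0 0" --pt "0 0 0 0" --pt "0 0 0 0" --jaw 15 --force 25

```text
t: 4.65
tcp_pos: [496.3, -256.2, 57.4]
orientation: [[0.004, -1.0, 0.001], [-1.0, -0.004, -0.0], [0.0, -0.001, -1.0]]
contact_force: [-0.1, 0.1, 2.4]
opening: 23.7
grip_force: 25.1
```

Call:
carry_out --pt "0 0 -40 0" --pt "-15 5 -85 0" --pt "-60 20 -130 0" --pt "-105 35 -140 0" --pt "-150 55 -140 0" --pt "-190 70 -140 0" --pt "-216 80 -140 0" --pt "-216 80 -140 0"

```text
t: 5.45
tcp_pos: [414.1, -38.0, 197.6]
orientation: [[0.008, -1.0, 0.002], [-1.0, -0.008, 0.001], [-0.001, -0.002, -1.0]]
contact_force: [0.3, 0.0, -0.5]
opening: 24.1
grip_force: 25.0
```

```bash
cat > t.py <<'E'
from h import *
import sys
np.set_printoptions(precision=1,suppress=True)
for n in ('wrist','top','scene'):
    p=cam(n); print(n,robot.observe()['tcp_pos'])
    if n=='wrist': save(p,sys.argv[1])
    P=mask(p,np.ones((400,640),bool))
    c=np.array([467,14.]); 
    Q=P[(P[:,2]>54)&(P[:,2]<63)&(abs(P[:,0]-467)<85)&(P[:,1]>-32)&(P[:,1]<54)]
    print('rim',len(Q),np.median(Q[:,2]))
    # -y wall: points within y band
    A=Q[(Q[:,1]<-8)&(Q[:,1]>-35)]; 
    if len(A)>20: print(' -y wall mid fit',np.polyfit(A[:,0]-467,A[:,1],1),'yrange',np.percentile(A[:,1],[2,98]),'x',np.percentile(A[:,0],[1,99]))
    B=Q[(Q[:,0]<415)&(Q[:,0]>385)&(abs(Q[:,1]-14)<26)]
    if len(B)>10: print(' -x wall fit x(y-14)',np.polyfit(B[:,1]-14,B[:,0],1),np.percentile(B[:,0],[3,97]),len(B))
    for th in ('tub_red','tub_blue'):
        for r in robot.trace(th,p)[:1]:
            T=mask(p,r['pixels']); T=T[abs(T[:,2]-36)<6]; print(th,r['conf'],len(T),cv2.minEnclosingCircle(T[:,:2].astype(np.float32)),T.mean(0)) if len(T)>5 else 0
    px=p['pixels'].astype(int); r,g,b=px[...,0],px[...,1],px[...,2]
    T=mask(p,(r>170)&(g>50)&(g<150)&(b<70)); T=T[(T[:,2]>140)&(T[:,2]<175)&(T[:,1]>90)&(T[:,1]<140)]
    if len(T)>20: print('bar',len(T),T.mean(0),np.polyfit(T[:,0]-470,T[:,1],1),np.percentile(T,[2,98],0))
E
python3 t.py t1.png
```

```text
wrist [414.9 -39.  197.6]
rim 669 58.906856064503714
 -y wall mid fit [ -0.  -16.6] yrange [-28.3 -11.7] x [437.2 543.9]
tub_red 0.7 137 ((500.41937255859375, -3.5484519004821777), 19.10926055908203) [501.2  -5.5  37.9]
tub_blue 0.48 269 ((452.93817138671875, 1.1247849464416504), 15.089803695678711) [452.8   1.1  38.1]
top [415.5 -40.8 197. ]
rim 131 56.7151715302229
tub_red 0.43 20 ((508.02093505859375, 36.33551788330078), 24.632802963256836) [510.1  38.9  35.5]
bar 143 [473.7 120.  159.8] [ -0.1 120.2] [[437.4 114.9 156.6]
 [507.5 125.4 162.5]]
scene [415.4 -41.3 196.7]
rim 377 56.7272188035594
 -y wall mid fit [ -0.1 -12.5] yrange [-27.5  -8.5] x [397.  546.7]
 -x wall fit x(y-14) [ -0.1 399.9] [395.3 409.9] 97
tub_red 0.46 206 ((500.6844482421875, 13.740310668945312), 29.982826232910156) [499.9   7.   35.5]
tub_blue 0.81 369 ((447.1348876953125, 14.407519340515137), 28.819347381591797) [446.5  16.3  35.5]
bar 161 [469.  124.8 159.8] [ -0.1 124.7] [[434.3 119.3 157.6]
 [507.9 129.5 162. ]]
```

View pics/t1.png

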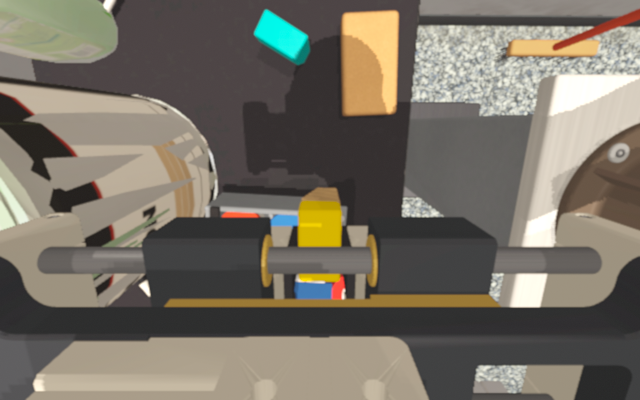

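The held wedge is at (320,235) and the gripper's crossbar hides the tray at (270,205). I'll look from higher up and further to +y.

Call:
carry_out --pt "0 -10 -40 0" --pt "-40 -20 -70 0" --pt "-80 -35 -75 0" --pt "-110 -45 -75 0" --pt "-110 -45 -75 0" --pt "-110 -45 -75 0"

```text
t: 6.5
tcp_pos: [459.9, 69.8, 271.4]
orientation: [[0.005, -1.0, -0.001], [-1.0, -0.005, -0.001], [0.001, 0.001, -1.0]]
contact_force: [-0.0, -0.9, -0.5]
opening: 23.9
grip_force: 25.0
```

```bash
python3 t.py t2.png | head -8
```

```text
wrist [459.6  69.3 271.5]
rim 1804 59.10703165062657
 -y wall mid fit [ -0.  -15.1] yrange [-24.9  -9.1] x [396.2 543.5]
 -x wall fit x(y-14) [ -0.  399.3] [394.9 410.6] 260
tub_red 0.87 1304 ((502.6296691894531, 12.67185115814209), 26.372541427612305) [502.1  12.5  38.3]
top [459.6  68.8 271.9]
rim 490 57.0782475777194
 -y wall mid fit [ -0.  -16.5] yrange [-22.9  -9.3] x [398.2 535.9]
```

View pics/t2.png

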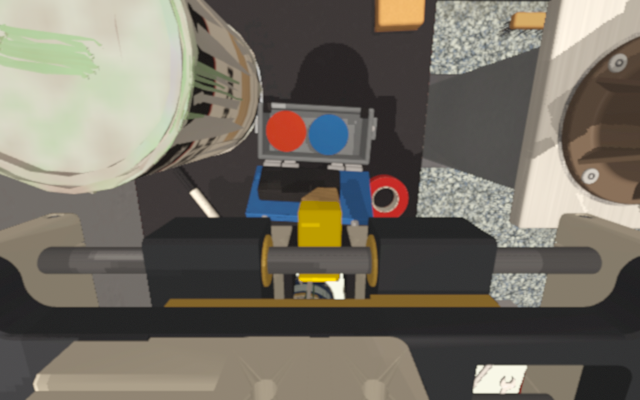

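Tray clear at (262..372, 105..165), red tub (286,131), blue tub (328,133), gap on the right at (355,137), as expected.

```bash
cat > fit.py <<'E'
from h import *
from scipy.optimize import differential_evolution as DE
np.set_printoptions(precision=2,suppress=True)
p=cam('wrist'); P=mask(p,np.ones((400,640),bool)); o=robot.observe(); print(o['tcp_pos'])
Q=P[(abs(P[:,0]-467)<95)&(P[:,1]>-40)&(P[:,1]<56)]
hi=Q[(Q[:,2]>55)&(Q[:,2]<63)]; lo=Q[(Q[:,2]<45)]
def loc(A,v):
    c,s=np.cos(v[2]),np.sin(v[2]); d=A[:,:2]-v[:2]; return np.c_[d[:,0]*c+d[:,1]*s,-d[:,0]*s+d[:,1]*c]
def ring(A,v):
    L=abs(loc(A,v)); return (L[:,0]<70)&(L[:,1]<34)&~((L[:,0]<63.9)&(L[:,1]<28))
f=lambda v:-(ring(hi,v).sum()-1.0*ring(lo,v).sum())
r=DE(f,[(455,480),(2,26),(-.15,.1)],seed=1,maxiter=150,tol=1e-9); v=r.x
print('tray',v,r.fun,len(hi)); R=np.array([[np.cos(v[2]),-np.sin(v[2])],[np.sin(v[2]),np.cos(v[2])]])
L=loc(hi,v); print('rim z',np.median(hi[ring(hi,v)][:,2]))
px=p['pixels'].astype(int); rr,g,b=px[...,0],px[...,1],px[...,2]
for n,m in (('red',(rr>150)&(g<90)&(b<90)),('blue',(b>120)&(rr<80))):
    T=mask(p,m); T=T[(abs(T[:,2]-38)<6)]; T=T[(abs(loc(T,v))<[64,28]).all(1)]
    e,rad=cv2.minEnclosingCircle(T[:,:2].astype(np.float32)); print(n,len(T),loc(np.array([[*e,0]]),v),rad)
print('gap_floor',v[:2]+R@[-51.8,0],'insert',v[:2]+R@[-49.3,0],'bar',v[:2]+R@[0,40-112*np.cos(2.2)])
E
python3 fit.py; python3 fit.py | grep tray
```

```text
[459.8   69.45 272.13]
tray [464.65  15.72  -0.05] -1267.0 1765
rim z 59.21116531079862
red 1262 [[38.29 -1.13]] 25.903263092041016
blue 1223 [[-16.76   0.5 ]] 25.66132164001465
gap_floor [412.92  18.43] insert [415.41  18.3 ] bar [470.18 121.49]
tray [464.64  15.77  -0.05] -1245.0 1747
```

```bash
python3 - <<'E'
from h import *
np.set_printoptions(precision=2,suppress=True)
p=cam('wrist'); o=robot.observe(); px=p['pixels'].astype(int); r,g,b=px[...,0],px[...,1],px[...,2]
V,U=np.mgrid[0:400,0:640]
Q=mask(p,(r>120)&(g>90)&(b<90)&(abs(U-320)<28)&(V>180)&(V<285))
Q=Q[(Q[:,2]>190)&(Q[:,2]<300)]; tcp=np.array(o['tcp_pos']); print(tcp,len(Q)); D=Q-tcp
for z in range(-60,15,6):
    q=D[abs(D[:,2]-z)<3]
    if len(q)>8: print(z,len(q),'x',np.percentile(q[:,0],[2,98]),'y',np.percentile(q[:,1],[5,50]))
plan([415.4,18.3,130],-np.pi/2-0.05)
E
```

```text
[459.81  69.61 272.08] 2607
-54 22 x [-11.03   1.93] y [-22.65 -22.41]
-48 45 x [-11.69   2.96] y [-22.73 -22.5 ]
-42 52 x [-11.33   4.22] y [-22.68 -22.5 ]
-36 66 x [-11.05   7.08] y [-22.77 -22.51]
-30 69 x [-11.12   8.78] y [-22.73 -22.48]
-24 105 x [-11.17  10.12] y [-22.74 -22.45]
-18 92 x [-11.38  10.81] y [-22.75 -22.42]
-12 118 x [-11.13  10.86] y [-22.72 -22.49]
-6 144 x [-11.13  11.92] y [-22.76 -22.39]
0 1894 x [-11.36  11.14] y [-21.57 -10.25]
from [459.8  69.6 272.1] yaw -1.567 shift [ 51.2  44.6 142.1] turn 0.05379463824420139 q [ 0.58 -0.02 -0.37 -0.   -1.22 -0.57]
```

Call:
carry_out --pt "25 22 20 0.027" --pt "50 44 60 0.053" --pt "51 44 100 0.053" --pt "51 44 130 0.053" --pt "51 44 138 0.053" --pt "51 44 138 0.053" --pt "51 44 138 0.053"

```text
t: 7.8
tcp_pos: [417.2, 19.1, 135.3]
orientation: [[-0.048, -0.999, 0.002], [-0.999, 0.048, 0.0], [-0.0, -0.002, -1.0]]
contact_force: [-0.2, 0.3, -0.9]
opening: 24.1
grip_force: 25.0
```

```bash
python3 - <<'E'
from h import *
plan([415.7,18.8,100],-np.pi/2-0.05); p=cam('scene'); plan([415.7,18.8,100],-np.pi/2-0.05); save(p,'s2.png',(230,190,350,300),5)
E
```

```text
from [417.2  19.1 135.3] yaw -1.6191 shift [ 0.4  1.5 35.3] turn 0.00166193153729699 q [ 0.52  0.03 -0.67  0.   -0.87 -0.57]
from [417.3  19.2 135.5] yaw -1.6192 shift [ 0.5  1.6 35.5] turn 0.0015493943100413077 q [ 0.52  0.02 -0.67  0.   -0.87 -0.57]
```

View pics/s2.png

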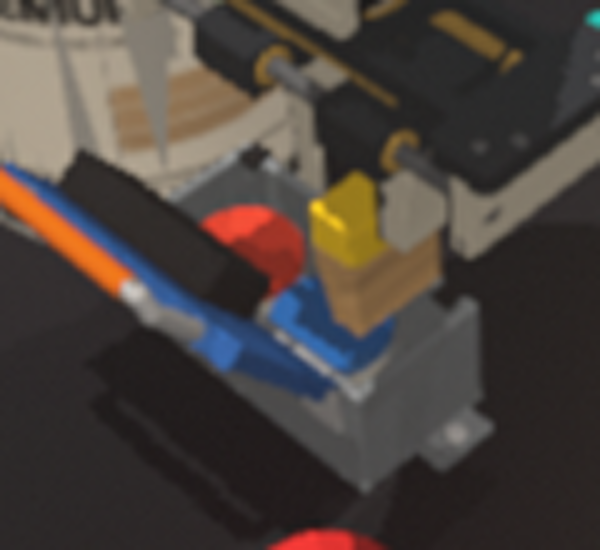

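The wedge is held upright over the gap (crop (360,270)), flat side to the end wall. Lowering.

Call:
carry_out --pt "0.5 1.5 15 0" --pt "0.5 1.5 30 0" --pt "0.5 1.5 38 0" --pt "0.5 1.5 43 0" --pt "0.5 1.5 47 0" --pt "0.5 1.5 47 0"

```text
t: 8.45
tcp_pos: [414.7, 18.2, 87.1]
orientation: [[-0.049, -0.999, 0.0], [-0.999, 0.049, -0.0], [0.0, -0.0, -1.0]]
contact_force: [-0.5, -0.3, -0.4]
opening: 23.6
grip_force: 25.0
```

Call:
carry_out --pt "0 0 4 0" --pt "0 0 7 0" --pt "0 0 10 0" --pt "0 0 10 0"

```text
t: 8.85
tcp_pos: [414.4, 18.1, 76.7]
orientation: [[-0.049, -0.999, -0.0], [-0.999, 0.049, -0.0], [0.0, 0.0, -1.0]]
contact_force: [-0.5, 0.1, 0.1]
opening: 23.8
grip_force: 25.0
```

Call:
carry_out --pt "0 0 2 0" --pt "0 0 4 0" --pt "0 0 4 0"

```text
t: 9.15
tcp_pos: [414.3, 18.0, 72.8]
orientation: [[-0.049, -0.999, -0.0], [-0.999, 0.049, -0.0], [0.0, 0.0, -1.0]]
contact_force: [0.1, -0.3, -1.5]
opening: 23.8
grip_force: 25.0
```

Call:
carry_out --pt "0 0 0 0" --pt "0 0 0 0" --pt "0 0 -10 0" --pt "0 1 -25 0" --pt "0 1 -30 0" --pt "0 1 -30 0" --jaw 44

```text
t: 9.75
tcp_pos: [414.3, 18.6, 104.1]
orientation: [[-0.049, -0.999, 0.002], [-0.999, 0.049, 0.001], [-0.001, -0.002, -1.0]]
contact_force: [-0.1, 0.3, -0.3]
opening: 44.1
grip_force: 0.0
```

Call:
carry_out --pt "0 0 0 0" --pt "0 0 0 0" --pt "0 0 0 0" --pt "0 0 0 0" --pt "0 0 0 0" --pt "0 0 10 0" --pt "0 0 16 0" --jaw 0 --force 20

```text
t: 10.45
tcp_pos: [413.2, 18.1, 86.1]
orientation: [[-0.049, -0.999, -0.001], [-0.999, 0.049, -0.0], [0.0, 0.001, -1.0]]
contact_force: [-0.5, -0.3, -0.7]
opening: 0.8
grip_force: 0.0
```

```bash
python3 - <<'E'
from h import *
plan([413.5,18.4,72],-np.pi/2-0.05); p=cam('scene'); save(p,'s3.png',(230,190,350,300),5)
print(robot.observe()['contact_force'])
E
```

```text
from [413.2  18.1  86.1] yaw -1.6201 shift [-0.4 -0.3 14.1] turn 0.0007273909876301943 q [ 0.53  0.09 -0.74 -0.   -0.73 -0.57]
[ 0.24980609 -1.55751585 -1.05962993]
```

View pics/s3.png

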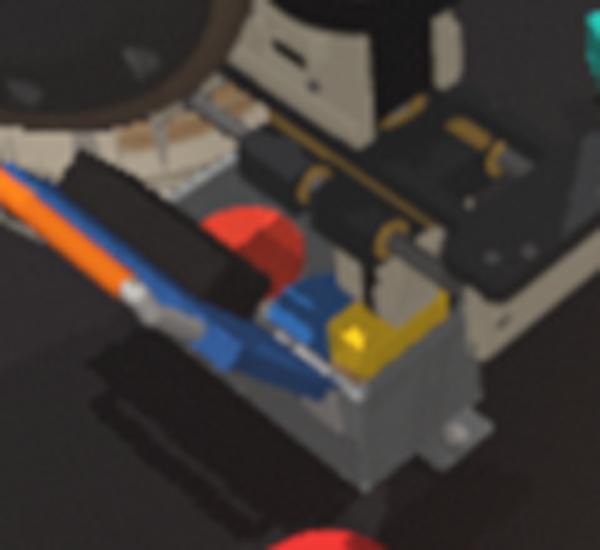

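The wedge stands in the gap (crop (390,340)) with closed fingers right above the head. Pressing down in small steps.

Call:
carry_out --pt "0 0 3 0" --pt "0 0 6 0" --pt "0 0 8 0" --pt "0 0 8 0"

```text
t: 10.9
tcp_pos: [413.4, 18.1, 78.8]
orientation: [[-0.049, -0.999, -0.0], [-0.999, 0.049, -0.0], [0.0, 0.0, -1.0]]
contact_force: [0.2, 1.2, -0.6]
opening: 0.5
grip_force: 0.0
```

Call:
carry_out --pt "0 0 2 0" --pt "0 0 4 0" --pt "0 0 4 0"

```text
t: 11.2
tcp_pos: [413.4, 18.2, 74.8]
orientation: [[-0.049, -0.999, -0.0], [-0.999, 0.049, -0.0], [0.0, 0.0, -1.0]]
contact_force: [0.8, -0.2, 0.8]
opening: 0.1
grip_force: 0.0
```

Call:
carry_out --pt "0 0 1 0" --pt "0 0 2 0" --pt "0 0 3 0" --pt "0 0 3 0"

```text
t: 11.6
tcp_pos: [413.8, 18.2, 72.3]
orientation: [[-0.049, -0.999, 0.001], [-0.999, 0.049, -0.0], [0.0, -0.001, -1.0]]
contact_force: [-1.7, 0.2, 4.3]
opening: 0.7
grip_force: 2.4
```

Call:
carry_out --pt "0 0 1 0" --pt "0 0 2 0" --pt "0 0 2 0"

```text
t: 11.9
tcp_pos: [415.2, 18.3, 72.1]
orientation: [[-0.047, -0.999, 0.003], [-0.999, 0.047, -0.0], [0.0, -0.003, -1.0]]
contact_force: [-4.8, -1.9, 27.7]
opening: 0.7
grip_force: 13.9
```

```bash
python3 - <<'E'
from h import *
np.set_printoptions(precision=1,suppress=True)
for n in ('scene','top'):
    p=cam(n); P=mask(p,np.ones((400,640),bool)); px=p['pixels'].astype(int)
    V,U=np.mgrid[0:400,0:640]; r,g,b=px[...,0],px[...,1],px[...,2]
    m=(r>110)&(g>90)&(b<80)&(r-b>60)&(g*1.35>r); T=mask(p,m); T=T[(abs(T[:,0]-413)<30)&(abs(T[:,1]-18)<35)]
    print(n,len(T),np.percentile(T,[5,50,95],0) if len(T) else '')
o=robot.observe(); print(o['tcp_pos'],o['contact_force'])
E
```

```text
scene 108 [[403.2  22.5  49.4]
 [413.6  36.8  58.2]
 [424.9  42.7  61.7]]
top 0 
[415.1  18.3  72.1] [-4.8 -3.4 26.8]
```

Call:
carry_out --pt "0 0 -15 0" --pt "0 0 -60 0" --pt "0 0 -105 0" --pt "0 -5 -150 0" --pt "-20 -25 -190 0" --pt "-50 -45 -200 0" --pt "-50 -45 -200 0" --pt "-50 -45 -200 0"

```text
t: 12.8
tcp_pos: [460.8, 66.3, 269.6]
orientation: [[-0.048, -0.999, -0.001], [-0.999, 0.048, -0.0], [0.0, 0.001, -1.0]]
contact_force: [0.4, -0.2, -0.1]
opening: 0.5
grip_force: 0.0
```

```bash
cat >> fit.py <<'E'
T=mask(p,(rr>120)&(g>100)&(b<80)); T=T[(abs(T[:,2]-60)<12)]; T=T[(abs(loc(T,v))<[72,30]).all(1)]
if len(T): print('head',len(T),np.percentile(loc(T,v),[3,97],0),'z',np.percentile(T[:,2],[5,50,95]),cv2.minAreaRect(loc(T,v).astype(np.float32)))
T=mask(p,(rr>170)&(g>50)&(g<150)&(b<70)); T=T[(T[:,2]>140)&(T[:,2]<175)&(T[:,1]>90)&(T[:,1]<145)]
if len(T)>5: print('bar',len(T),np.median(T,0),np.percentile(T,[2,98],0))
save(p,'f.png')
E
python3 fit.py
```

```text
[460.33  65.79 269.25]
tray [465.12  16.06  -0.05] -1356.0 2472
rim z 59.21246261985929
red 1265 [[38.31 -1.38]] 26.19851303100586
blue 1235 [[-14.01   0.03]] 25.738826751708984
gap_floor [413.38  18.67] insert [415.88  18.54] bar [470.45 121.84]
head 759 [[-62.9  -22.04]
 [-39.96  19.49]] z [59.6  61.6  62.88] ((-51.64666748046875, -1.1192264556884766), (23.835716247558594, 44.13261032104492), 0.16980725526809692)
```

Wedge is home (head mid -51.6 mm, top at 61.6) and the tubs are packed (blue -14.0, red +38.3). Next, turn to the bar.

Call:
carry_out --pt "0 0 0 0.149" --pt "0 0 -5 0.298" --pt "-10 1 -5 0.447" --pt "-20 3 -5 0.596" --pt "-30 4 -5 0.745" --pt "-40 5 -5 0.894" --pt "-50 7 -5 1.043" --pt "-57 8 -5 1.19" --jaw 50

```text
t: 13.65
tcp_pos: [454.8, 122.8, 274.3]
orientation: [[-0.948, -0.32, -0.001], [-0.32, 0.948, -0.001], [0.001, -0.0, -1.0]]
contact_force: [-0.6, 0.4, 0.1]
opening: 49.4
grip_force: 0.0
```

Call:
carry_out --pt "0 0 0 0.14" --pt "0 0 0 0.28" --pt "0 0 0 0.38" --pt "0 0 0 0.38" --pt "0 0 0 0.38"

```text
t: 14.15
tcp_pos: [455.3, 122.7, 274.6]
orientation: [[-0.999, 0.045, -0.001], [0.045, 0.999, -0.0], [0.001, -0.0, -1.0]]
contact_force: [0.0, 0.2, -0.1]
opening: 49.8
grip_force: 0.0
```

```bash
python3 - <<'E'
from h import *
np.set_printoptions(precision=1,suppress=True)
plan([455.5,122.6,153],np.pi-0.05)
p=cam('wrist'); save(p,'b1.png'); px=p['pixels'].astype(int); r,g,b=px[...,0],px[...,1],px[...,2]
T=mask(p,(r>140)&(g>40)&(g<150)&(b<80)&(r-g>60)); T=T[(T[:,2]>135)&(T[:,2]<185)&(T[:,1]>90)&(T[:,1]<150)]
if len(T): print(len(T),np.median(T,0),np.percentile(T,[2,98],0),np.polyfit(T[:,0]-470,T[:,1],1))
E
```

```text
from [455.3 122.7 274.6] yaw 3.0961 shift [ -0.3  -0.  121.6] turn 0.004513208036230232 q [ 0.7 -0.  -0.4 -0.  -1.2 -2.3]
581 [465.5 121.3 162.5] [[432.2 116.2 160.1]
 [503.3 126.1 163.9]] [ -0.1 121.2]
```

View pics/b1.png

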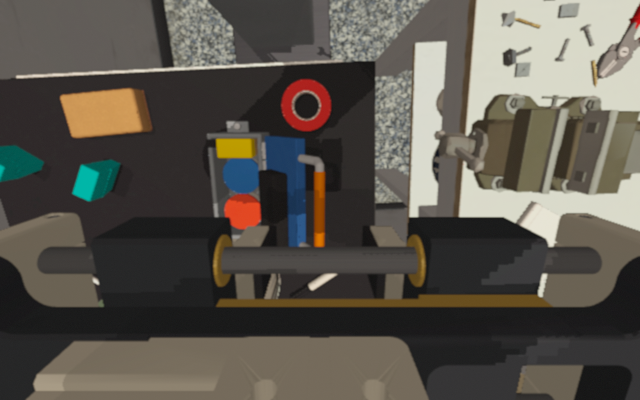

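The bar is at (320,200), centred between the open fingers, with its top at 162.5 as predicted. Lowering onto it.

Call:
carry_out --pt "0 0 40 0" --pt "0 0 80 0" --pt "0 0 105 0" --pt "0 0 117 0" --pt "0 0 122 0" --pt "0 0 122 0" --pt "0 0 122 0"

```text
t: 14.9
tcp_pos: [456.5, 123.7, 154.2]
orientation: [[-0.999, 0.048, 0.002], [0.048, 0.999, 0.001], [-0.002, 0.001, -1.0]]
contact_force: [0.3, 0.4, 0.1]
opening: 50.0
grip_force: 0.0
```

Call:
carry_out --pt "0 0 0 0" --pt "0 0 0 0" --pt "0 0 0 0" --pt "0 0 0 0" --pt "0 0 0 0" --jaw 4 --force 8

```text
t: 15.4
tcp_pos: [455.7, 123.3, 153.1]
orientation: [[-0.999, 0.048, 0.0], [0.048, 0.999, 0.0], [-0.0, 0.0, -1.0]]
contact_force: [-0.5, 0.1, -0.1]
opening: 15.9
grip_force: 0.0
```

```bash
python3 - <<'E'
from h import *
o=robot.observe(); print(o['tcp_pos'],o['contact_force'],o['opening'],o['grip_force'])
# arc shifts in tool y,z relative to bar at 2.2
for a in np.r_[np.arange(2.2,-0.01,-0.1)]:
    dy=-112*(np.cos(a)-np.cos(2.2)); dz=112*(np.sin(a)-np.sin(2.2)); print(round(a,2),round(dy,1),round(-dz,1))
E
```

```text
[455.72031299 123.28019982 153.12600035] [-0.54330532  0.13162089 -0.10948568] 15.872777432415972 0.0
2.2 -0.0 -0.0
2.1 -9.4 -6.1
2.0 -19.3 -11.3
1.9 -29.7 -15.4
1.8 -40.5 -18.5
1.7 -51.5 -20.5
1.6 -62.6 -21.4
1.5 -73.8 -21.2
1.4 -84.9 -19.8
1.3 -95.9 -17.4
1.2 -106.5 -13.8
1.1 -116.7 -9.3
1.0 -126.4 -3.7
0.9 -135.5 2.8
0.8 -143.9 10.2
0.7 -151.6 18.4
0.6 -158.3 27.3
0.5 -164.2 36.9
0.4 -169.1 46.9
0.3 -172.9 57.5
0.2 -175.7 68.3
0.1 -177.4 79.4
-0.0 -177.9 90.6
```

Call:
carry_out --pt "0 0 0 0" --pt "0 0 0 0" --pt "0 0 0 0"

```text
t: 15.7
tcp_pos: [455.6, 122.7, 153.0]
orientation: [[-0.999, 0.048, -0.0], [0.048, 0.999, -0.001], [0.0, -0.001, -1.0]]
contact_force: [0.5, -4.7, 1.0]
opening: 9.6
grip_force: 8.0
```

Call:
carry_out --pt "0 -5 -3.5 0" --pt "0 -9.4 -6.1 0" --pt "0 -14 -9 0" --pt "0 -19.3 -11.3 0" --pt "0 -29.7 -15.4 0" --pt "0 -40.5 -18.5 0" --pt "0 -40.5 -18.5 0"

```text
t: 16.4
tcp_pos: [453.8, 81.6, 172.2]
orientation: [[-0.999, 0.049, 0.001], [0.049, 0.999, 0.0], [-0.001, 0.0, -1.0]]
contact_force: [-3.7, 1.5, 5.3]
opening: 9.7
grip_force: 8.0
```

Tracks the arc well (a≈1.8). Continue to about 1.0.

Call:
carry_out --pt "0 -11 -2 0" --pt "0 -22.1 -2.9 0" --pt "0 -33.3 -2.7 0" --pt "0 -44.4 -1.3 0" --pt "0 -55.4 1.1 0" --pt "0 -66 4.7 0" --pt "0 -76.2 9.2 0" --pt "0 -76.2 9.2 0"

```text
t: 17.2
tcp_pos: [449.8, 5.2, 161.6]
orientation: [[-0.999, 0.049, -0.001], [0.049, 0.999, -0.001], [0.001, -0.001, -1.0]]
contact_force: [0.6, 0.2, -1.1]
opening: 9.4
grip_force: 8.0
```

Call:
carry_out --pt "0 -9.7 5.6 0" --pt "0 -18.8 12.1 0" --pt "0 -27.2 19.5 0" --pt "0 -34.9 27.7 0" --pt "0 -41.6 36.6 0" --pt "0 -47.5 46.2 0" --pt "0 -47.5 46.2 0"

```text
t: 17.9
tcp_pos: [447.5, -41.7, 114.8]
orientation: [[-0.999, 0.049, -0.001], [0.049, 0.999, -0.001], [0.001, -0.001, -1.0]]
contact_force: [-0.2, -1.3, 0.1]
opening: 9.6
grip_force: 8.0
```

Call:
carry_out --pt "0 -2.7 5 0" --pt "0 -4.9 10 0" --pt "0 -7 15 0" --pt "0 -8.7 20.6 0" --pt "0 -10.5 26 0" --pt "0 -11.5 31.4 0" --pt "0 -11.5 31.4 0"

```text
t: 18.6
tcp_pos: [447.0, -52.6, 84.0]
orientation: [[-0.999, 0.048, -0.001], [0.048, 0.999, -0.001], [0.001, -0.001, -1.0]]
contact_force: [-1.4, -2.9, 0.4]
opening: 9.8
grip_force: 8.0
```

Call:
carry_out --pt "0 -0.6 4 0" --pt "0 -1.1 8 0" --pt "0 -1.5 12 0" --pt "0 -1.8 15 0" --pt "0 -2 18 0" --pt "0 -2.1 20 0" --pt "0 -2.2 22 0" --pt "0 -2.2 22 0"

```text
t: 19.4
tcp_pos: [446.9, -54.9, 62.5]
orientation: [[-0.999, 0.048, -0.001], [0.048, 0.999, -0.001], [0.001, -0.001, -1.0]]
contact_force: [0.1, -7.4, -0.4]
opening: 9.5
grip_force: 8.0
```

Call:
carry_out --pt "0 0 1 0" --pt "0 0 1.5 0" --pt "0 0 1.5 0"

```text
t: 19.7
tcp_pos: [446.9, -55.0, 61.1]
orientation: [[-0.999, 0.048, -0.001], [0.048, 0.999, -0.001], [0.0, -0.001, -1.0]]
contact_force: [-0.5, -7.0, -1.4]
opening: 9.5
grip_force: 8.0
```

```bash
cat > e.py <<'E'
from h import *
np.set_printoptions(precision=1,suppress=True)
for n in ('top','scene'):
    p=cam(n); px=p['pixels'].astype(int); r,g,b=px[...,0],px[...,1],px[...,2]
    T=mask(p,(r>140)&(g>40)&(g<150)&(b<80)&(r-g>60)); T=T[(T[:,2]>40)&(T[:,2]<130)&(T[:,1]<-35)&(T[:,1]>-80)&(T[:,0]>415)&(T[:,0]<520)]
    if len(T): print('bar',n,len(T),np.percentile(T,[5,50,95],0))
    T=mask(p,(b>90)&(r<90)&(b-r>40)); T=T[(T[:,2]>45)&(T[:,1]<60)&(T[:,1]>-40)&(T[:,0]>395)&(T[:,0]<540)]
    if len(T)>9: print('sheet',len(T),np.polyfit(T[:,1],T[:,2],1),np.median(T[:,2]))
    save(p,'e_%s.png'%n)
o=robot.observe(); print(o['tcp_pos'],o['contact_force'])
E
python3 e.py
```

```text
sheet 157 [ -2.9 161. ] 66.22129666028587
bar scene 13 [[423.4 -51.8  69.7]
 [429.1 -50.2  70.7]
 [436.4 -48.2  72.4]]
sheet 1106 [-0.  67.8] 65.96274853113351
[446.9 -55.   61.1] [ 0.4 -6.1 -1. ]
```

Call:
carry_out --pt "0 0.5 1 0" --pt "0 1 2 0" --pt "0 1 3 0" --pt "0 1 3 0"

```text
t: 20.2
tcp_pos: [447.0, -54.9, 58.7]
orientation: [[-0.999, 0.047, -0.001], [0.047, 0.999, -0.002], [0.001, -0.002, -1.0]]
contact_force: [-1.3, -14.2, 7.7]
opening: 9.5
grip_force: 8.0
```

On the stop (7.7 N). Release and rise.

Call:
carry_out --pt "0 0 0 0" --pt "0 -2 0 0" --pt "0 -2 0 0" --pt "0 -2 0 0" --jaw 24

```text
t: 20.6
tcp_pos: [447.4, -55.1, 58.3]
orientation: [[-0.999, 0.048, 0.001], [0.048, 0.999, 0.0], [-0.001, 0.0, -1.0]]
contact_force: [0.3, 0.4, -0.9]
opening: 23.3
grip_force: 0.0
```

Call:
carry_out --pt "0 0 -5 0" --pt "0 0 -15 0" --pt "0 0 -35 0" --pt "0 0 -75 0" --pt "0 0 -120 0" --pt "0 0 -165 0" --pt "0 0 -200 0" --pt "0 0 -200 0"

```text
t: 21.4
tcp_pos: [449.5, -55.2, 264.5]
orientation: [[-0.999, 0.047, 0.01], [0.047, 0.999, 0.002], [-0.01, 0.002, -1.0]]
contact_force: [0.1, 0.5, -1.1]
opening: 23.9
grip_force: 0.0
```

```bash
python3 e.py
```

```text
bar scene 112 [[425.8 -56.9  66.3]
 [458.9 -52.1  68.9]
 [496.6 -48.6  70.6]]
sheet 1691 [-0.  66.6] 65.50371655818637
[447.3 -55.2 259.8] [ 0.1 -0.1 -1.3]
```

View pics/e_scene.png

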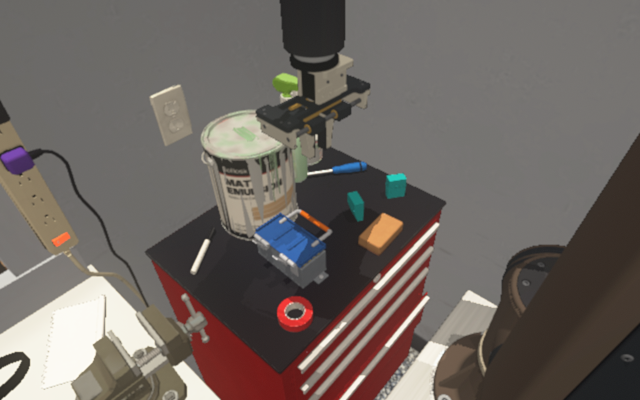

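The flap lies shut and flat at (290,245) with the bar at (315,220). The gripper is clear and the bystanders haven't moved.

```bash
python3 -c "
from plant import robot
print(robot.close_job())"
```

```text
the job is handed in; nothing more can be done
None
```

The wedge is driven home with both tubs packed, the flap was lowered gently and lies shut on its stop, and the job was handed in at about 21 s of the 70 s allowed; no verdict came back.

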